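# Lay two sample cylinders in the V cradle

## Robot

A 6-joint arm with a two-finger parallel gripper is mounted at the origin on a cart in front of the work surface, level with it; the furniture and walls round the work are solid. World frame = base frame: x ahead of the robot, y to its left, z up, the work surface at z = 0. Lengths are in m, angles in rad, forces in N, time in s.
With the tool pointing down it reaches from about 0.425 to 0.95 m from the base axis. Payload 3.5 kg.
Tool frame: the origin (TCP) lies midway between the tips of the shut fingers; the grasp point (between the pads) lies 19 mm behind it; z points along the fingers, y is the line along which they close (so a half turn about z gives the same grasp; the last joint's range is limited). The gripper opens to 85 mm and grips with 20 to 120 N. Pads are 22 mm wide; open, the fingers measure 114 mm over their backs; the gripper's body (76 mm by 85 mm) begins 54 mm behind the grasp point. The pads swing forward as they close: fully open they stand 13 mm farther back than shut.
Start: joints at [1.154, 0.286, 1.577, -0, 1.279, -0.15], TCP at [0.178, 0.651, 0.231] pointing down, gripper open.
Joint ranges: [-2.77, 2.77], [-0.9, 2.22], [0.21, 2.48], [-1.53, 4.67], [0.24, 2.81], [-2.84, 2.84]. Speed limits (rad/s): [2.79, 2.79, 3.14, 3.14, 3.14, 3.14].

## Interface

Orientations are given as a unit quaternion [x, y, z, w].
In Python, from plant import ctrl gives the robot as it stands.
- The arm moves only by the tool arm_command, never from a script. Its argument "steps" is one flat list of numbers, 5 for each row, row after row: the opening in per cent of the stroke, from 0 (shut) to 100 (fully open), then the shift along the tool's x, y, z each as a share of 25 mm, from -1 to 1, then the turn about the tool's z as a share of 0.1 rad, from -1 to 1. In form: [grip, tx, ty, tz, spin, grip, tx, ty, tz, spin, ...]. A call has 1 to 8 rows; each row shifts and turns the commanded pose from where the row before left it, along the tool's axes as they then stand; what a row does not reach is not made up. A row lasts 1/12 s, in which the tool goes at most 41.7 mm and 7.16 degrees, less where a joint would pass 70% of its speed; a pose out of reach is approached as far as the arm can. A call with a number of a shift or a turn outside -1 to 1 is refused whole. A call with a gripper value outside its range is refused whole. The fingers move at their own pace and stop on an object; "squeeze" is the grip in N (left out, the last holds). Time passes only in rows, so rows that do not move let the fingers close. It gives the time, the measured TCP pose, the force, the opening and the grip force at its end, in the units of the state.
- ctrl.get_state(): the state, without advancing time (a new reading comes with each control period).
- ctrl.read_camera(name): name is "scene" or "top"; returns the picture (480x640x3 uint8, red, green, blue); there is no depth.
- ctrl.camera_model(name): a dict with "intrinsics" (3x3 intrinsics, pixels), "rvec" (rotation vector, rad) and "tvec" (3), from world to camera coordinates, as OpenCV has them. Camera axes: x right, y down, z forward; pixel columns grow to the right and rows downward; lengths in m; the calibration is good to about 2 mm. A picture is of the moment at which its call begins. camera_model takes no time and is no camera call.
- ctrl.sign_off(): hands the job in; it is judged then, once.
The state is a dict: "time": time; "qpos": joint angles; "dq": joint speeds; "joint_efforts": joint torques, N m; "eef_pos": TCP position; "tcp_rot": TCP orientation; "contact_force": force on the tool from outside, world axes, zero at the start; "wrist_torque": the same for the moment, N m; "opening": opening from 0.0 (shut) to 1.0 (fully open); "finger_force": force on a finger pad.
Only numpy, scipy, OpenCV 4.12 (cv2) and the standard library are available. Lean on these libraries where they do the work, as an engineer would, in place of code of your own. Each camera call takes 0.05 s, during which the arm holds its last target. There are 200 camera calls.

## Task

Take the two standing steel sample cylinders and lay them down in the cradle, the thick one in the wide pair of V rests and the thin one in the narrow pair, each cradled in both of its Vs, with its flat foot pushed right up against the end stop and its stem pointing away from the stop. Feel for the rests and the stop gently, do not let a cylinder drop or fall over, and leave the other things on the worktop where they are.

Things in the scene. Friction and masses are not known exactly. Their poses are not given: they have to be found in the camera images.
- thick_center (a point): Thick stainless sample cylinder, loose, about 0.35 kg; it starts upright on its flat foot on the worktop. From the foot: round barrel 40 mm in diameter, 92 mm long; head collar 44 mm in diameter, 8 mm; slim stem 14 mm in diameter, 30 mm; 130 mm in all. This point is on the axis, 50 mm from the foot; its z axis runs from foot to stem.
- thin_center (a point): Thin stainless sample cylinder, loose, about 0.2 kg; it starts upright on its flat foot on the worktop. From the foot: round barrel 28 mm in diameter, 92 mm long; head collar 32 mm in diameter, 8 mm; slim stem 14 mm in diameter, 30 mm; 130 mm in all. This point is on the axis, 50 mm from the foot; its z axis runs from foot to stem.
- cradle: The fixed, rigid cradle: aluminium base 205 (x) x 116 (y) x 8 mm with black plastic V rests. Origin under the middle of its base, on the worktop; z up. Each pair of rests has a V at y = -32 and one at y = +32 mm, each 8 mm thick in y (rails at their feet, below 18 mm, are 14 mm), tops 46 mm above the worktop, flanks at 45 degrees.
- wide_seat (a point): Wide pair of V rests, at cradle x = -65 mm; axes as the cradle's. This point, 50 mm above the worktop, is where the listed point of the thick cylinder comes to lie, axis along y, stem to +y, foot on the end stop. The stop's upright face is at y = -50 mm from here, looks to +y, is 50 mm wide, and its top is 52 mm above the worktop.
- narrow_seat (a point): Narrow pair of V rests, at cradle x = +65 mm; axes as the cradle's. This point, 50 mm above the worktop, is where the listed point of the thin cylinder comes to lie, axis along y, stem to +y, foot on the end stop. The stop's upright face is at y = -50 mm from here, looks to +y, is 50 mm wide, and its top is 52 mm above the worktop.
- flat_spatula: Bystander: steel laboratory spatula, 181 x 12 x 8 mm, lying on the worktop. Origin under its middle; long along its y.
- pen: Bystander: marker pen, 119 x 14 x 12 mm, lying on the worktop. Origin under its middle; long along its x.
- clock: Bystander: small bench timer, 60 x 68 x 18 mm, lying flat. Origin under its middle.
- tape: Bystander: roll of tape, 68 mm in diameter, 19 mm high, lying flat. Origin under its middle.

How it is judged:
At the end, for the whole second after the job is handed in: Thick cylinder in the wide Vs, thin in the narrow, at rest, stem away from the stop: each listed point within 5 mm of the middle of its Vs across the cradle and 4 mm of the 50 mm cradled height, axis within 0.08 rad of the cradle's y, foot within 2.5 mm of the stop (x of thick_center in the frame of cradle between -0.07 and -0.06 m and y of thick_center in the frame of cradle between -0.004 and 0.0025 m and z of thick_center in the frame of cradle between 0.046 and 0.054 m and angle between the z axis of each of thick_center, thin_center and the y axis of cradle, either way round below 0.08 rad and linear speed of each of thick, thin below 0.02 m/s and x of thin_center in the frame of cradle between 0.06 and 0.07 m and y of thin_center in the frame of cradle between -0.004 and 0.0025 m and z of thin_center in the frame of cradle between 0.046 and 0.054 m); the robot touches nothing.
It fails at once if the thick cylinder drops or falls freely (faster than 0.35 m/s while the fingers do not touch it) (contact force between the fingers and thick below 0.02 N and linear speed of thick above 0.35 m/s).
It fails at once if the thin cylinder drops or falls freely (faster than 0.35 m/s while the fingers do not touch it) (contact force between the fingers and thin below 0.02 N and linear speed of thin above 0.35 m/s).
It fails at once if the thick cylinder is pressed against the cradle with more than 40 N (contact force between thick and cradle above 40 N).
It fails at once if the thin cylinder is pressed against the cradle with more than 40 N (contact force between thin and cradle above 40 N).
It fails at once if a bystander is moved more than 30 mm (distance of any of flat_spatula, pen, clock, tape from where it was at the start of the episode above 0.03 m).
It also fails if it takes over 67 s, if anything falls off the work surface, if the arm or the gripper's body presses on something with over 40 N, if the wrist force passes 120 N, or if a joint passes its speed limit or range.

## Working session

There is one attempt and no reset: what is moved stays moved. The work goes in short steps, Python scripts to look and compute and a tool call to move; the robot and the scene stay as the last step left them, time stands still between calls to the robot, and variables do not carry over. Pictures are saved under pics/ and viewed, at most 10 in all, crops included, and the job is handed in when it is done.

Besides the shell and the picture viewer there is one more tool, called after ">>>" by a JSON object that holds its "api" and its "payload". arm_command: Moves the arm, as the interface text tells. Its arguments: {"type":"object","properties":{"steps":{"type":"array","items":{"type":"number"}},"squeeze":{"type":"number"}},"required":["steps"]}

```bash
mkdir -p pics; ls; python3 - <<'E'
from plant import ctrl
import cv2
for n in("scene","top"):
    im=ctrl.read_camera(n);cv2.imwrite(f"pics/{n}0.png",im[...,::-1])
    m=ctrl.camera_model(n);print(n,m)
print(ctrl.get_state())
E
```

```text
pics
scene {'intrinsics': array([[623.01801434,   0.        , 310.63203664],
       [  0.        , 623.01801434, 227.48003202],
       [  0.        ,   0.        ,   1.        ]]), 'rvec': array([ 2.05533247, -0.64052905,  0.37812296]), 'tvec': array([-0.39783726,  0.32914589,  0.53065218])}
top {'intrinsics': array([[463.27393052,   0.        , 319.09925547],
       [  0.        , 463.27393052, 246.84152544],
       [  0.        ,   0.        ,   1.        ]]), 'rvec': array([ 2.18388593, -2.1832999 ,  0.08178961]), 'tvec': array([0.2095376 , 0.62051394, 0.88736091])}
{'time': 0.1, 'qpos': array([ 1.15400785e+00,  2.87100890e-01,  1.57802047e+00, -2.46087828e-05,
        1.27860958e+00, -1.50012249e-01]), 'dq': array([ 0.00192374, -0.002379  , -0.00221646, -0.00062395, -0.0002241 ,
        0.00079834]), 'joint_efforts': array([ 5.35205527e-04, -4.07295012e+01, -2.93699795e+01, -1.50548844e-04,
        3.43803164e-03,  2.35461975e-06]), 'eef_pos': array([0.1776883 , 0.65057884, 0.23007511]), 'tcp_rot': array([ 1.32989315e-01,  9.91116895e-01, -1.02978792e-03, -2.87646413e-04]), 'contact_force': array([-0.00364227,  0.19666756,  0.07073591]), 'wrist_torque': array([ 0.01844569, -0.01106409,  0.02216189]), 'finger_force': 0.0, 'opening': 0.9990111292323747}
```

View pics/scene0.png

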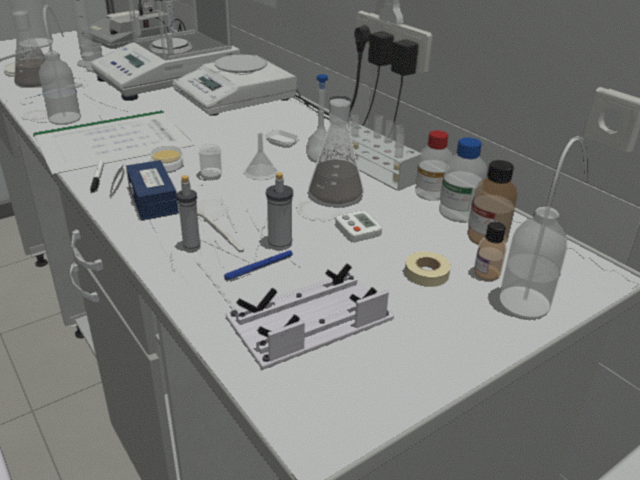

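View pics/top0.png

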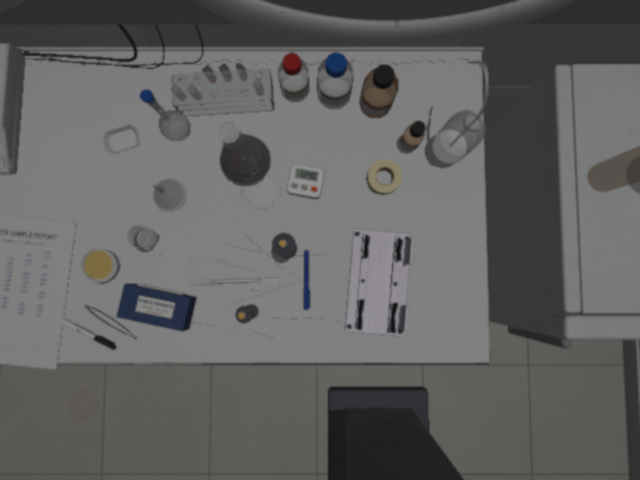

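The scene view shows the thick cylinder near (280,215), the thin one near (188,213) and the cradle at about (310,310), with the stops facing the camera. In the top view the thick stem is at (283,244), the thin stem at (241,315) and the cradle at (378,282), with the stops on its right side. The pen is at (306,280).

```bash
cat > h.py <<'E'
import numpy as np, cv2
from plant import ctrl
def cam(n):
    m=ctrl.camera_model(n);R=cv2.Rodrigues(np.array(m['rvec'],float))[0]
    return np.array(m['intrinsics']),R,np.array(m['tvec'],float)
def proj(n,P):
    K,R,t=cam(n);c=(R@np.atleast_2d(P).T).T+t;u=(K@c.T).T;return u[:,:2]/u[:,2:]
def ray(n,uv,z):
    K,R,t=cam(n);d=R.T@np.linalg.solve(K,[uv[0],uv[1],1]);c=-R.T@t
    return c+d*(z-c[2])/d[2]
E
python3 - <<'E'
from h import *
np.set_printoptions(precision=4,suppress=True)
im=cv2.imread("pics/top0.png")[215:345,225:425];cv2.imwrite("pics/topc.png",cv2.resize(im,None,fx=4,fy=4,interpolation=cv2.INTER_CUBIC))
im=cv2.imread("pics/scene0.png")[165:365,160:420];cv2.imwrite("pics/scenec.png",cv2.resize(im,None,fx=3,fy=3,interpolation=cv2.INTER_CUBIC))
for n in("scene","top"):
    K,R,t=cam(n);print(n,-R.T@t,R)
print(ray("top",(283,244),.13),ray("top",(241,315),.13))
E
```

```text
scene [ 0.1586 -0.4489  0.5671] [[ 0.8174 -0.5758  0.0172]
 [-0.2932 -0.4415 -0.848 ]
 [ 0.4959  0.6881 -0.5298]]
top [0.5527 0.21   0.931 ] [[ 0.0003 -1.      0.0004]
 [-0.9972 -0.0003 -0.0745]
 [ 0.0745 -0.0003 -0.9972]]
[0.6174 0.2724 0.13  ] [0.4952 0.3436 0.13  ]
```

View pics/topc.png

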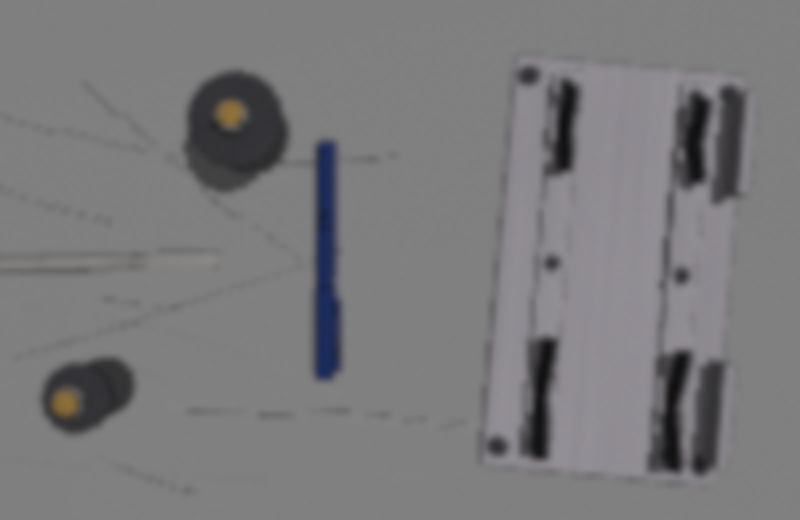

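View pics/scenec.png

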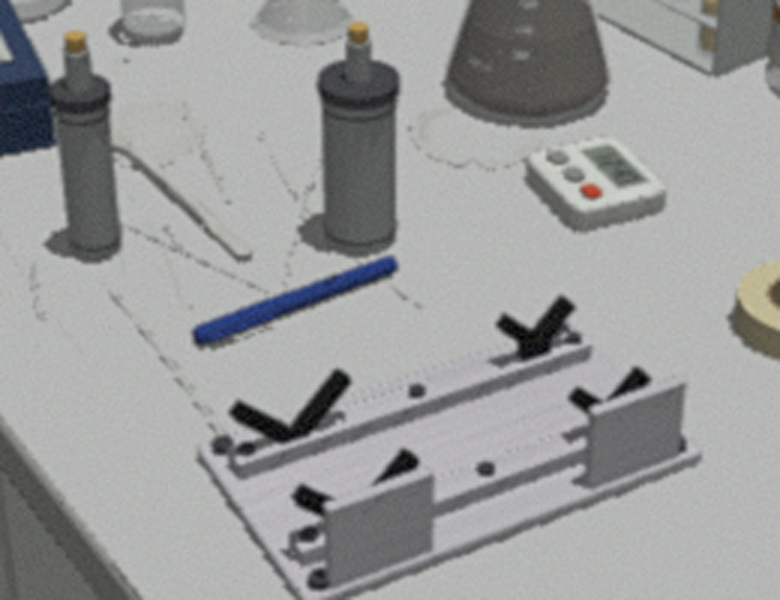

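The top crop shows the base corners at (518,57), (747,75), (718,483) and (480,462), the thick stem at (231,114) and the thin stem at (66,403). In the scene crop the wide Vs are on the left, nearer the robot. The stem tops are at (358,30) and (75,40).

```bash
python3 - <<'E'
from h import *
from scipy.optimize import least_squares
np.set_printoptions(precision=4,suppress=True)
T=lambda u,v:(225+u/4-.4,215+v/4-.4)
S=lambda u,v:(160+u/3-.3,165+v/3-.3)
cor=[(.1025-.205*0,.058,.008),(.1025,-.058,.008),(-.1025,-.058,.008),(-.1025,.058,.008)]
obs=[T(518,57),T(747,75),T(718,483),T(480,462)]
obsS={0:None,3:S(202,450),1:S(697,455)}
# stop outer-top corners in scene: wide stop (y=-50 face)
def W(p,L):
    c,s=np.cos(p[2]),np.sin(p[2]);L=np.array(L);return np.c_[c*L[:,0]-s*L[:,1]+p[0],s*L[:,0]+c*L[:,1]+p[1],L[:,2]]
def f(p):
    r=(proj("top",W(p,cor))-obs).ravel()
    q=proj("scene",W(p,[cor[3],cor[1]]))-[obsS[3],obsS[1]]
    return np.r_[r,q.ravel()*.7]
s=least_squares(f,[.55,.08,0]);print("cradle",s.x,s.fun)
for n,a,b in(("thick",T(231,114),S(358,30)),("thin",T(66,403),S(75,40))):
    g=lambda p:np.r_[proj("top",[[p[0],p[1],.13]])[0]-a,proj("scene",[[p[0],p[1],.13]])[0]-b]
    q=least_squares(g,[.55,.3]);print(n,q.x,q.fun,np.hypot(*q.x))
    print(W(s.x,[(-.065,0,0),(.065,0,0)]))
# spatula, pen, box
for u in((-20,264),(218,260),(326,140),(326,380)):print(ray("top",T(*u),.005))
print(ray("top",(187,320),.04),ray("top",(192,290),.04))
from scipy.spatial.transform import Rotation as Ro
print(Ro.from_quat(ctrl.get_state()['tcp_rot']).as_matrix())
E
```

```text
cradle [ 0.5517  0.0917 -0.0895] [-0.365  -0.6013  0.1092  0.0628 -0.4293  1.2148  0.3914  1.1319 -0.8898
 -0.8005  2.6078 -1.1026]
thick [0.6177 0.273 ] [ 0.2677  0.7054  0.3886 -1.1713] 0.6753846565040974
[[0.487  0.0975 0.    ]
 [0.6164 0.0859 0.    ]]
thin [0.4932 0.3427] [ 0.4434  0.8518  0.4119 -1.4829] 0.6005525786639274
[[0.487  0.0975 0.    ]
 [0.6164 0.0859 0.    ]]
[0.5543 0.408  0.005 ]
[0.5563 0.2894 0.005 ]
[0.6163 0.2357 0.005 ]
[0.4969 0.2355 0.005 ]
[0.4793 0.4615 0.04  ] [0.5362 0.4531 0.04  ]
[[-0.9646  0.2636 -0.0008]
 [ 0.2636  0.9646 -0.002 ]
 [ 0.0003 -0.0021 -1.    ]]
```

>>> {"api": "arm_command", "payload": {"steps": [100, 0, 0, 0, 1, 100, 0, 0, 0, 1, 100, 0, 0, 0, 1, 100, 0, 0, 0, 1, 100, 0, 0, 0, 1, 100, 0, 0, 0, 1, 100, 0, 0, 0, 1]}}

```text
time: 0.68
eef_pos: [0.1778, 0.6507, 0.2305]
tcp_rot: [0.467, 0.884, -0.001, 0.0]
contact_force: [-0.3, -0.3, 0.2]
opening: 0.997
finger_force: 0.0
```

>>> {"api": "arm_command", "payload": {"steps": [100, 0, 0, 0, 1, 100, 0, 0, 0, 1, 100, 0, 0, 0, 1, 100, 0, 0, 0, 1, 100, 0, 0, 0, 1, 100, 0, 0, 0, 1, 100, 0, 0, 0, 0.93]}}

```text
time: 1.27
eef_pos: [0.1778, 0.6508, 0.2305]
tcp_rot: [0.74, 0.673, -0.001, 0.0]
contact_force: [0.5, 0.5, 1.1]
opening: 1.0
finger_force: 0.0
```

>>> {"api": "arm_command", "payload": {"steps": [70, -0.7, 0.85, 0, 0, 70, -0.7, 0.85, 0, 0, 70, -0.7, 0.85, 0, 0, 70, -0.7, 0.85, 0, 0, 70, -0.7, 0.85, 0, 0, 70, -0.7, 0.85, 0, 0, 70, -0.7, 0.85, 0, 0, 70, -0.7, 0.85, 0, 0]}}

```text
time: 1.93
eef_pos: [0.3353, 0.4953, 0.2307]
tcp_rot: [0.738, 0.675, -0.001, 0.0]
contact_force: [-0.2, 0.8, 1.3]
opening: 0.705
finger_force: 0.0
```

>>> {"api": "arm_command", "payload": {"steps": [70, -0.7, 0.85, 0, 0, 70, -0.7, 0.85, 0, 0, 70, -0.7, 0.85, 0, 0, 70, -0.7, 0.85, 0, 0, 70, -0.7, 0.85, 0, 0, 70, -0.7, 0.85, 0, 0, 70, -0.7, 0.85, 0, 0, 70, -0.7, 0.85, 0, 0]}}

```text
time: 2.6
eef_pos: [0.4922, 0.3408, 0.2307]
tcp_rot: [0.738, 0.675, -0.0, -0.0]
contact_force: [0.9, -0.6, -0.5]
opening: 0.703
finger_force: 0.0
```

>>> {"api": "arm_command", "payload": {"steps": [50, 0.08, 0.03, 0.8, 0, 50, 0, 0, 0.8, 0, 50, 0, 0, 0.8, 0, 50, 0, 0, 0.8, 0, 50, 0, 0, 0.8, 0, 50, 0, 0, 0.8, 0, 50, 0, 0, 0.27, 0, 50, 0, 0, 0, 0], "squeeze": 30}}

```text
time: 3.27
eef_pos: [0.4908, 0.343, 0.1017]
tcp_rot: [0.738, 0.675, -0.003, -0.001]
contact_force: [-0.6, -1.0, -0.4]
opening: 0.496
finger_force: 0.0
```

>>> {"api": "arm_command", "payload": {"steps": [25, 0, 0, 0, 0, 20, 0, 0, 0, 0, 15, 0, 0, 0, 0, 10, 0, 0, 0, 0, 5, 0, 0, 0, 0, 0, 0, 0, 0, 0, 0, 0, 0, 0, 0, 0, 0, 0, 0, 0]}}

```text
time: 3.93
eef_pos: [0.4939, 0.3444, 0.1064]
tcp_rot: [0.738, 0.675, 0.002, 0.001]
contact_force: [0.9, -0.4, 5.6]
opening: 0.147
finger_force: 29.7
```

```bash
python3 - <<'E'
from h import *
a=cv2.imread("x") 
im=ctrl.read_camera("scene")[...,::-1][100:300,120:380]
cv2.imwrite("pics/s1.png",cv2.resize(im,None,fx=2.5,fy=2.5))
E
```

```text
[ WARN:0@0.488] global loadsave.cpp:275 findDecoder imread_('x'): can't open/read file: check file path/integrity
```

View pics/s1.png

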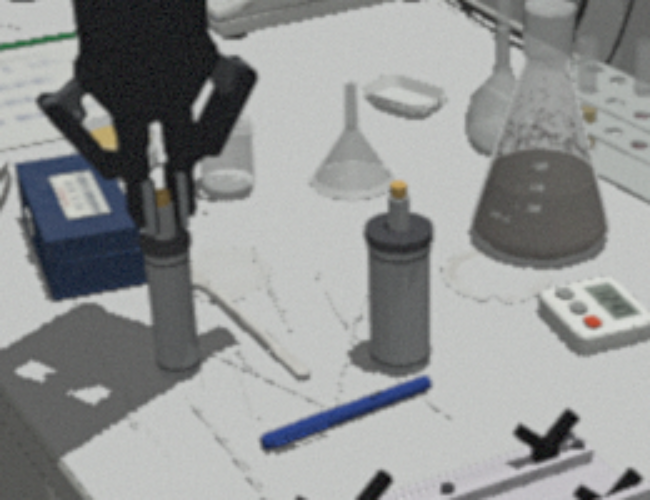

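The thin cylinder's stem is between the fingers, with the tips touching its collar at crop (165,235). I'll re-grip a little higher and then carry it towards clear bench.

>>> {"api": "arm_command", "payload": {"steps": [24, 0, 0, 0, 0, 24, 0, 0, 0, 0, 24, 0, 0, -0.12, 0, 24, 0, 0, -0.12, 0, 10, 0, 0, 0, 0, 0, 0, 0, 0, 0, 0, 0, 0, 0, 0, 0, 0, 0, 0, 0], "squeeze": 40}}

```text
time: 4.65
eef_pos: [0.4929, 0.344, 0.111]
tcp_rot: [0.738, 0.675, 0.0, 0.0]
contact_force: [0.5, 0.2, 1.9]
opening: 0.137
finger_force: 39.0
```

>>> {"api": "arm_command", "payload": {"steps": [0, 0, 0, 0, 0, 0, 0, 0, -0.2, 0, 0, 0, 0, -0.2, 0, 0, -0.5, -0.2, 0, 0, 0, -0.6, -0.2, 0, 0, 0, -0.6, -0.2, 0, 0, 0, -0.6, -0.2, 0, 0, 0, -0.5, 0, 0, 0]}}

```text
time: 5.32
eef_pos: [0.4648, 0.275, 0.1198]
tcp_rot: [0.738, 0.675, -0.001, -0.001]
contact_force: [0.3, -0.3, -2.2]
opening: 0.135
finger_force: 39.1
```

>>> {"api": "arm_command", "payload": {"steps": [0, 0, 0, 0, 0, 0, 0, 0, 0.1, 0, 0, 0, 0, 0.1, 0, 0, 0, 0, 0.1, 0, 0, 0, 0, 0.06, 0, 0, 0, 0, 0, 0]}}

```text
time: 5.82
eef_pos: [0.4665, 0.2764, 0.1112]
tcp_rot: [0.738, 0.675, -0.0, -0.0]
contact_force: [-0.1, 0.0, -2.7]
opening: 0.137
finger_force: 39.2
```

>>> {"api": "arm_command", "payload": {"steps": [0, 0, 0, 0.1, 0, 0, 0.42, 0, 0.02, 0, 0, 0.42, 0, 0, 0, 0, 0.42, 0, 0.06, 0, 0, 0.41, 0, 0.06, 0, 0, 0, 0, 0, 0], "squeeze": 20}}

```text
time: 6.32
eef_pos: [0.4715, 0.3197, 0.107]
tcp_rot: [0.737, 0.676, 0.002, 0.0]
contact_force: [0.1, 0.5, 7.8]
opening: 0.132
finger_force: 42.0
```

```bash
python3 - <<'E'
from h import *
im=ctrl.read_camera("scene")[...,::-1][100:300,120:380]
cv2.imwrite("pics/s2.png",cv2.resize(im,None,fx=2.5,fy=2.5))
E
```

```text
(no output)
```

View pics/s2.png

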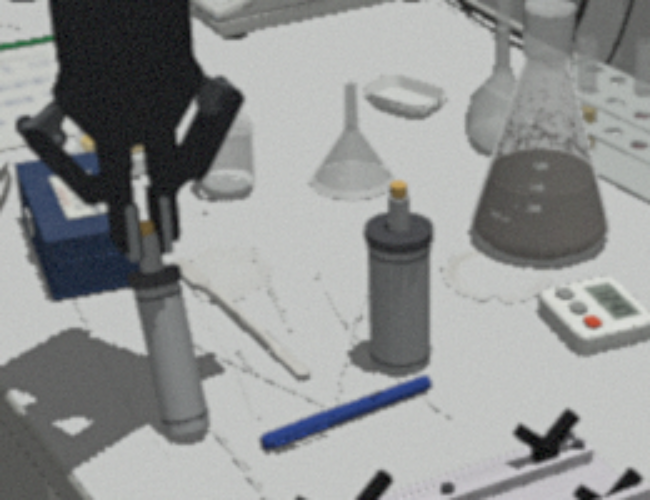

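The cylinder is tilting as planned: the foot is at crop (185,430) and the stem at (148,240), about 20° over. I'll continue along the arc.

>>> {"api": "arm_command", "payload": {"steps": [0, 0.4, 0, 0.13, 0, 0, 0.4, 0, 0.14, 0, 0, 0.37, 0, 0.2, 0, 0, 0.37, 0, 0.2, 0, 0, 0.33, 0, 0.26, 0, 0, 0.33, 0, 0.26, 0, 0, 0.28, 0, 0.31, 0, 0, 0.28, 0, 0.32, 0], "squeeze": 20}}

```text
time: 7.03
eef_pos: [0.4772, 0.3881, 0.0607]
tcp_rot: [0.738, 0.675, 0.002, -0.0]
contact_force: [-0.0, 2.8, 3.0]
opening: 0.135
finger_force: 41.1
```

>>> {"api": "arm_command", "payload": {"steps": [0, 0.22, 0, 0.36, 0, 0, 0.22, 0, 0.36, 0, 0, 0.15, 0, 0.39, 0, 0, 0.15, 0, 0.39, 0, 0, 0.1, 0, 0.3, 0, 0, 0, 0, 0, 0]}}

```text
time: 7.53
eef_pos: [0.4763, 0.406, 0.0117]
tcp_rot: [0.738, 0.675, -0.003, -0.0]
contact_force: [-0.4, -0.2, -0.5]
opening: 0.135
finger_force: 35.1
```

```bash
python3 - <<'E'
from h import *
im=ctrl.read_camera("scene")[...,::-1][100:300,120:380]
cv2.imwrite("pics/s3.png",cv2.resize(im,None,fx=2.5,fy=2.5))
E
```

```text
(no output)
```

View pics/s3.png

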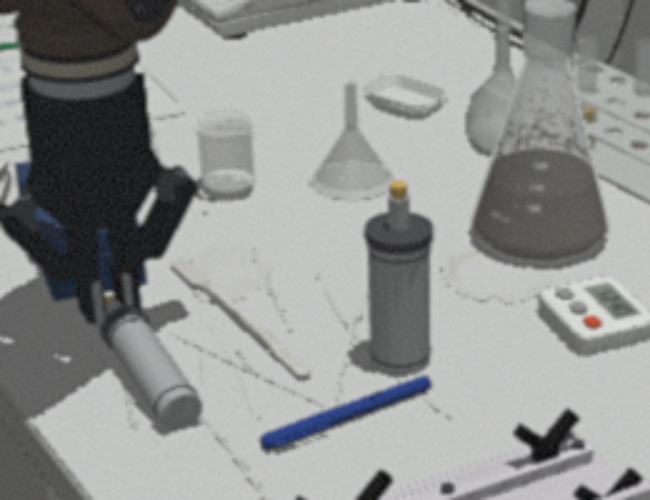

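The thin cylinder is almost flat, with its foot at crop (180,405). I'll lower it the last few millimetres.

>>> {"api": "arm_command", "payload": {"steps": [0, 0.02, 0, 0.1, 0, 0, 0, 0, 0.1, 0, 0, 0, 0, 0, 0]}}

```text
time: 7.83
eef_pos: [0.4781, 0.4074, 0.0098]
tcp_rot: [0.738, 0.675, -0.0, -0.0]
contact_force: [-0.4, -0.9, -0.5]
opening: 0.137
finger_force: 35.1
```

>>> {"api": "arm_command", "payload": {"steps": [0, 0, 0, 0.06, 0, 0, 0, 0, 0.05, 0, 0, 0, 0, 0, 0]}}

```text
time: 8.08
eef_pos: [0.4784, 0.4078, 0.0075]
tcp_rot: [0.738, 0.675, 0.0, -0.0]
contact_force: [0.4, 0.3, 0.2]
opening: 0.138
finger_force: 35.1
```

>>> {"api": "arm_command", "payload": {"steps": [0, 0, 0, 0.06, 0, 0, 0, 0, 0, 0, 0, 0, 0, 0, 0]}}

```text
time: 8.33
eef_pos: [0.4785, 0.408, 0.0061]
tcp_rot: [0.738, 0.675, 0.001, 0.0]
contact_force: [0.8, 1.1, 0.3]
opening: 0.138
finger_force: 34.9
```

>>> {"api": "arm_command", "payload": {"steps": [0, 0, 0, 0.06, 0, 0, 0, 0, 0, 0, 0, 0, 0, 0, 0]}}

```text
time: 8.58
eef_pos: [0.4787, 0.4081, 0.0049]
tcp_rot: [0.738, 0.675, 0.001, 0.0]
contact_force: [-0.1, 1.3, 2.5]
opening: 0.135
finger_force: 35.2
```

>>> {"api": "arm_command", "payload": {"steps": [18, 0, 0, 0, 0, 22, 0, 0, 0, 0, 30, 0, 0, 0, 0, 45, 0, 0, 0, 0, 60, 0, 0, -0.5, 0, 65, 0, 0, -1, 0, 65, 0, 0, -0.5, 0, 65, 0, 0, 0, 0], "squeeze": 30}}

```text
time: 9.25
eef_pos: [0.481, 0.4094, 0.0592]
tcp_rot: [0.738, 0.675, 0.004, 0.001]
contact_force: [0.8, 0.8, 1.1]
opening: 0.654
finger_force: 0.0
```

>>> {"api": "arm_command", "payload": {"steps": [65, -0.9, 0, 0, 0, 65, -0.9, 0, 0, 0, 65, -0.9, 0, 0, 0, 65, 0, 0, 0, 0]}}

```text
time: 9.58
eef_pos: [0.4711, 0.3374, 0.0533]
tcp_rot: [0.739, 0.674, -0.002, -0.0]
contact_force: [1.2, 1.0, -0.5]
opening: 0.651
finger_force: 0.0
```

```bash
python3 - <<'E'
from h import *
im=ctrl.read_camera("scene")[...,::-1][130:300,130:310]
cv2.imwrite("pics/s4.png",cv2.resize(im,None,fx=3.3,fy=3.3))
im=ctrl.read_camera("top")[...,::-1];cv2.imwrite("pics/t4.png",im)
E
```

```text
(no output)
```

View pics/s4.png

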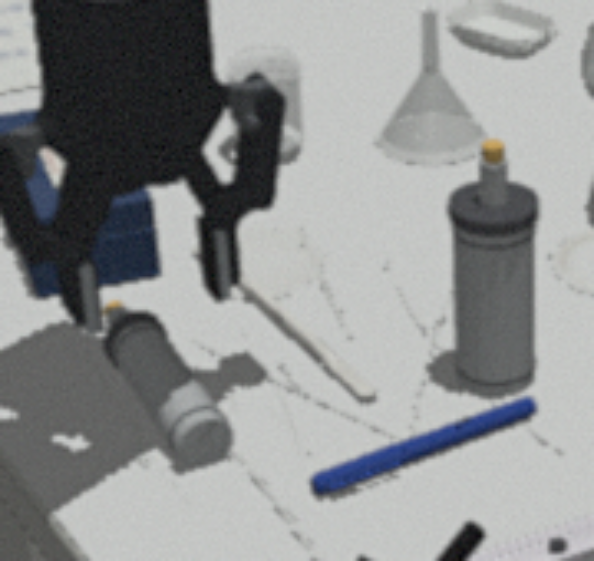

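The thin cylinder lies flat: foot disc centre at crop (203,440), stem tip at (114,306). I'll turn these into world positions and see how far the grip is off.

```bash
python3 - <<'E'
from h import *
f=ray("scene",(130+203/3.3,130+440/3.3),.014);s=ray("scene",(130+114/3.3,130+306/3.3),.016);print(f,s,np.linalg.norm(s-f))
u=(s-f)/np.linalg.norm(s-f);print("yaw err",np.arctan2(u[1],u[0])-(np.pi/2-.0895))
c=f+u*.052;d=c-ctrl.get_state()['eef_pos'];a=.0895
print(ctrl.get_state()['eef_pos'],(d[0]*np.sin(a)+d[1]*np.cos(a))/.025,(d[0]*np.cos(a)-d[1]*np.sin(a))/.025)
E
```

```text
[0.46532228 0.28565179 0.014     ] [0.47881274 0.41479674 0.016     ] 0.12986304453791797
yaw err -0.014582359710934911
[0.47208803 0.33995441 0.05405103] -0.10806776636871691 -0.04507625102229932
```

>>> {"api": "arm_command", "payload": {"steps": [65, -0.1, -0.04, 0.6, 0, 65, 0, 0, 0.6, 0, 65, 0, 0, 0.5, 0, 65, 0, 0, 0.36, 0, 55, 0, 0, 0, 0, 45, 0, 0, 0, 0, 40, 0, 0, 0, 0, 30, 0, 0, 0, 0], "squeeze": 40}}

```text
time: 10.35
eef_pos: [0.4719, 0.3386, 0.0039]
tcp_rot: [0.738, 0.675, 0.001, 0.0]
contact_force: [0.0, 0.1, -0.1]
opening: 0.311
finger_force: 39.3
```

>>> {"api": "arm_command", "payload": {"steps": [20, 0, 0, 0, 0, 10, 0, 0, 0, 0, 0, 0, 0, 0, 0, 0, 0, 0, 0, 0]}}

```text
time: 10.68
eef_pos: [0.4719, 0.3386, 0.0038]
tcp_rot: [0.738, 0.675, 0.001, 0.0]
contact_force: [0.3, 1.1, 3.0]
opening: 0.312
finger_force: 39.5
```

>>> {"api": "arm_command", "payload": {"steps": [0, 0, 0, -0.2, 0, 0, 0, 0, -0.4, 0, 0, 0, 0, -0.6, 0, 0, 0, 0, -0.6, 0, 0, 0, 0, -0.6, 0, 0, 0, 0, -0.6, 0, 0, 0, 0, -0.4, 0, 0, 0, 0, 0, 0]}}

```text
time: 11.35
eef_pos: [0.4723, 0.3386, 0.0906]
tcp_rot: [0.738, 0.675, 0.002, 0.001]
contact_force: [0.7, 0.9, -1.4]
opening: 0.311
finger_force: 39.6
```

>>> {"api": "arm_command", "payload": {"steps": [0, -0.5, 0, 0, 0, 0, -0.8, 0, 0, 0, 0, -0.9, 0, 0, 0, 0, -0.9, 0, 0, 0, 0, -0.9, 0, 0, 0, 0, -0.9, 0, 0, 0, 0, -0.8, 0, 0, 0, 0, -0.7, 0, 0, 0]}}

```text
time: 12.02
eef_pos: [0.4549, 0.1766, 0.0861]
tcp_rot: [0.738, 0.675, -0.002, -0.001]
contact_force: [-0.1, 0.4, -1.7]
opening: 0.313
finger_force: 39.6
```

>>> {"api": "arm_command", "payload": {"steps": [0, -0.7, 0.6, 0, 0, 0, -0.7, 0.8, 0, 0, 0, -0.7, 0.9, 0, 0, 0, -0.7, 0.9, 0, 0, 0, -0.05, 0.9, 0, 0, 0, 0, 0.9, 0, 0, 0, 0, 0.9, 0, 0, 0, 0, 0.74, 0, 0]}}

```text
time: 12.68
eef_pos: [0.6157, 0.0916, 0.0859]
tcp_rot: [0.738, 0.675, -0.001, -0.001]
contact_force: [-0.3, -0.2, -1.2]
opening: 0.31
finger_force: 39.7
```

>>> {"api": "arm_command", "payload": {"steps": [0, 0, 0, 0, 0, 0, 0, 0, 0, 0, 0, 0, 0, 0.3, 0, 0, 0, 0, 0.3, 0, 0, 0, 0, 0.3, 0, 0, 0, 0, 0.3, 0, 0, 0, 0, 0, 0, 0, 0, 0, 0, 0]}}

```text
time: 13.35
eef_pos: [0.6147, 0.0931, 0.0566]
tcp_rot: [0.738, 0.675, -0.001, -0.001]
contact_force: [-0.0, 0.3, -2.2]
opening: 0.311
finger_force: 39.8
```

```bash
python3 - <<'E'
from h import *
im=ctrl.read_camera("scene")[...,::-1][180:380,200:460]
cv2.imwrite("pics/s5.png",cv2.resize(im,None,fx=3,fy=3,interpolation=cv2.INTER_CUBIC))
im=ctrl.read_camera("top")[...,::-1];cv2.imwrite("pics/t5.png",im)
E
```

```text
(no output)
```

View pics/s5.png

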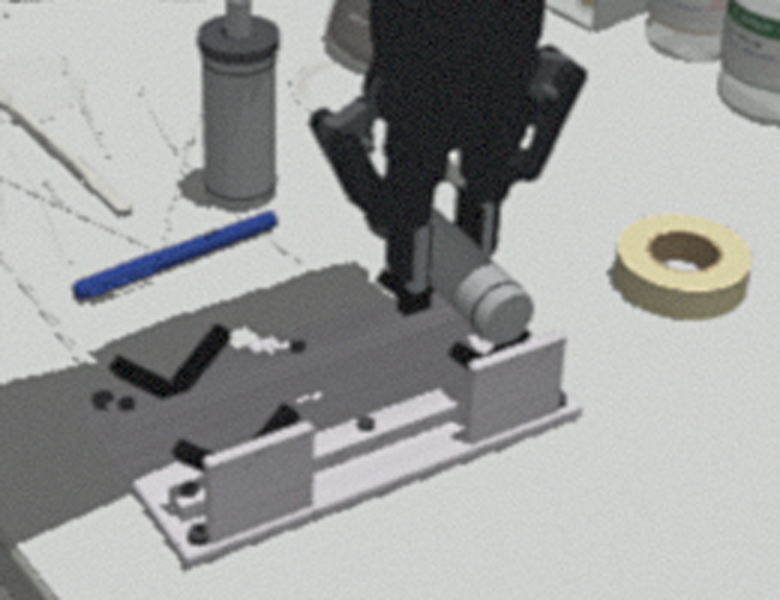

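The foot hangs over the narrow Vs: foot disc centre at crop (505,310), narrow stop top from (470,360) to (565,335), wide stop top from (207,458) to (313,425). I'll check the alignment numerically.

```bash
python3 - <<'E'
from h import *
S=lambda u,v:(200+u/3-.3,180+v/3-.3)
n=[ray("scene",S(*p),.052) for p in((470,360),(565,335))];w=[ray("scene",S(*p),.052) for p in((207,458),(313,425))]
f=ray("scene",S(505,310),.067)
c0=np.array([.5517,.0917]);a=-.0895;Rm=np.array([[np.cos(a),np.sin(a)],[-np.sin(a),np.cos(a)]])
for p in n+w+[f,ctrl.get_state()['eef_pos']]:print((Rm@(p[:2]-c0)*1000).round(1))
d=(n[0]+n[1]-w[0]-w[1])[:2];print("yaw",np.arctan2(d[1],d[0]),np.linalg.norm(d)/2)
E
```

```text
[ 40.2 -48.6]
[ 87.5 -54.2]
[-89.7 -49.9]
[-41.6 -53. ]
[ 62.3 -41.9]
[63.9  7.1]
yaw -0.08884003006278632 0.1295518809313168
```

>>> {"api": "arm_command", "payload": {"steps": [0, 0, 0.04, 0.2, 0, 0, 0, 0, 0.2, 0, 0, 0, 0, 0.12, 0, 0, 0, 0, 0, 0, 0, 0, 0, 0, 0]}}

```text
time: 13.87
eef_pos: [0.6164, 0.0929, 0.0443]
tcp_rot: [0.738, 0.675, -0.0, -0.0]
contact_force: [-0.0, -0.0, -2.9]
opening: 0.314
finger_force: 39.8
```

>>> {"api": "arm_command", "payload": {"steps": [0, 0, 0, 0.06, 0, 0, 0, 0, 0, 0, 0, 0, 0, 0, 0]}}

```text
time: 14.12
eef_pos: [0.6169, 0.0929, 0.0434]
tcp_rot: [0.738, 0.675, 0.0, 0.0]
contact_force: [-0.2, 0.3, -1.2]
opening: 0.311
finger_force: 39.8
```

>>> {"api": "arm_command", "payload": {"steps": [0, 0, 0, 0.04, 0, 0, 0, 0, 0, 0, 0, 0, 0, 0, 0]}}

```text
time: 14.37
eef_pos: [0.6168, 0.0929, 0.0423]
tcp_rot: [0.738, 0.675, -0.0, -0.0]
contact_force: [-0.2, -0.2, -1.4]
opening: 0.308
finger_force: 39.8
```

>>> {"api": "arm_command", "payload": {"steps": [0, 0, 0, 0.05, 0, 0, 0, 0, 0, 0, 0, 0, 0, 0, 0]}}

```text
time: 14.62
eef_pos: [0.6167, 0.0929, 0.0409]
tcp_rot: [0.738, 0.675, -0.0, -0.0]
contact_force: [0.9, -0.2, -1.6]
opening: 0.308
finger_force: 39.8
```

>>> {"api": "arm_command", "payload": {"steps": [0, 0, 0, 0.05, 0, 0, 0, 0, 0, 0, 0, 0, 0, 0, 0]}}

```text
time: 14.87
eef_pos: [0.6172, 0.0928, 0.0401]
tcp_rot: [0.738, 0.675, 0.0, 0.0]
contact_force: [0.8, -0.5, -1.6]
opening: 0.314
finger_force: 39.9
```

>>> {"api": "arm_command", "payload": {"steps": [0, 0, 0, 0.03, 0, 0, 0, 0, 0, 0, 0, 0, 0, 0, 0]}}

```text
time: 15.12
eef_pos: [0.6175, 0.0928, 0.0397]
tcp_rot: [0.738, 0.675, 0.001, 0.001]
contact_force: [1.1, -0.0, 0.5]
opening: 0.312
finger_force: 40.0
```

>>> {"api": "arm_command", "payload": {"steps": [0, 0, 0, 0.04, 0, 0, 0, 0, 0, 0, 0, 0, 0, 0, 0]}}

```text
time: 15.37
eef_pos: [0.6178, 0.0928, 0.039]
tcp_rot: [0.738, 0.675, 0.001, 0.001]
contact_force: [1.9, 0.3, 2.5]
opening: 0.312
finger_force: 40.4
```

>>> {"api": "arm_command", "payload": {"steps": [0, -0.1, 0, 0, 0, 0, -0.06, 0, 0, 0, 0, 0, 0, 0, 0, 0, 0, 0, 0, 0]}}

```text
time: 15.7
eef_pos: [0.6178, 0.0919, 0.0391]
tcp_rot: [0.738, 0.674, 0.003, -0.001]
contact_force: [3.6, 9.7, 1.7]
opening: 0.31
finger_force: 40.2
```

>>> {"api": "arm_command", "payload": {"steps": [0, -0.06, 0, 0, 0, 0, 0, 0, 0, 0, 0, 0, 0, 0, 0]}}

```text
time: 15.95
eef_pos: [0.6178, 0.0919, 0.0392]
tcp_rot: [0.739, 0.674, 0.005, -0.001]
contact_force: [4.8, 14.0, 2.0]
opening: 0.308
finger_force: 40.2
```

```bash
python3 - <<'E'
from h import *
s=ctrl.read_camera("scene");t=ctrl.read_camera("top")
cv2.imwrite("pics/s6.png",s[...,::-1]);cv2.imwrite("pics/t6.png",t[...,::-1])
c0=np.array([.5517,.0917]);a=-.0895;Rm=np.array([[np.cos(a),-np.sin(a)],[np.sin(a),np.cos(a)]])
g=lambda im,uv:float(cv2.getRectSubPix(cv2.cvtColor(im,cv2.COLOR_RGB2GRAY),(1,1),tuple(map(float,uv)))[0,0])
for x in(.060,.065,.070):
  for nm,im,z in(("scene",s,.062),("top",t,.062),("top",t,.052)):
    r=[]
    for y in range(-64,-22,2):
        w=Rm@[x,y/1000]+c0;r.append(int(g(im,proj(nm,[[*w,z]])[0])))
    print(x,nm,z,r)
E
```

```text
0.06 scene 0.062 [196, 208, 172, 114, 102, 104, 106, 119, 155, 177, 180, 172, 141, 137, 174, 178, 178, 174, 143, 97, 90]
0.06 top 0.062 [50, 50, 50, 50, 50, 50, 50, 50, 51, 51, 51, 51, 52, 51, 51, 51, 51, 51, 51, 52, 52]
0.06 top 0.052 [50, 50, 50, 50, 50, 50, 50, 51, 50, 50, 50, 51, 51, 50, 50, 51, 51, 51, 51, 51, 51]
0.065 scene 0.062 [196, 204, 163, 109, 105, 105, 109, 116, 141, 174, 179, 175, 152, 127, 163, 178, 182, 180, 168, 112, 90]
0.065 top 0.062 [52, 52, 52, 53, 53, 53, 52, 52, 52, 53, 53, 53, 54, 54, 53, 54, 54, 54, 53, 53, 53]
0.065 top 0.052 [52, 52, 52, 52, 52, 52, 52, 52, 53, 53, 52, 53, 53, 53, 53, 53, 54, 53, 53, 53, 53]
0.07 scene 0.062 [197, 207, 204, 197, 176, 150, 135, 144, 158, 153, 149, 145, 137, 140, 162, 171, 170, 167, 158, 126, 105]
0.07 top 0.062 [55, 55, 55, 54, 55, 55, 55, 55, 55, 55, 55, 55, 55, 55, 55, 55, 55, 56, 55, 56, 55]
0.07 top 0.052 [55, 55, 54, 55, 55, 55, 54, 54, 55, 55, 55, 55, 54, 55, 55, 55, 55, 54, 55, 55, 56]
```

>>> {"api": "arm_command", "payload": {"steps": [0, 0.12, 0, 0, 0, 0, 0, 0, 0, 0, 33, 0, 0, 0, 0, 35, 0, 0, 0, 0, 40, 0, 0, 0, 0, 50, 0, 0, 0, 0, 60, 0, 0, 0, 0, 60, 0, 0, -0.2, 0]}}

```text
time: 16.72
eef_pos: [0.6147, 0.09, 0.0413]
tcp_rot: [0.738, 0.675, -0.002, -0.002]
contact_force: [0.3, -0.4, 0.1]
opening: 0.602
finger_force: 0.0
```

>>> {"api": "arm_command", "payload": {"steps": [60, 0, 0, -0.6, 0, 60, 0, 0, -1, 0, 60, 0, 0, -1, 0, 60, 0, 0, -1, 0, 60, 0, 0, -1, 0, 60, 0, 0, -1, 0, 60, 1, 0, -0.4, 0, 60, 1, 0, 0, 0]}}

```text
time: 17.38
eef_pos: [0.6231, 0.1397, 0.1981]
tcp_rot: [0.739, 0.674, 0.003, 0.002]
contact_force: [0.8, 0.9, -0.6]
opening: 0.603
finger_force: 0.0
```

>>> {"api": "arm_command", "payload": {"steps": [60, 1, 0, 0, 0, 60, 1, 0, 0, 0, 60, 1, 0, 0, 0, 60, 1, 0, 0, 0, 60, 1, 0, 0, 0, 60, 0.3, 0, 0, 0, 60, 0, 0, 0, 0]}}

```text
time: 17.97
eef_pos: [0.6323, 0.2737, 0.1929]
tcp_rot: [0.737, 0.676, -0.0, -0.0]
contact_force: [-0.2, -0.9, -0.6]
opening: 0.6
finger_force: 0.0
```

```bash
cat > m.py <<'E'
from h import *
import sys
s=ctrl.read_camera("scene");t=ctrl.read_camera("top")
cv2.imwrite("pics/s_%s.png"%sys.argv[1],s[...,::-1]);cv2.imwrite("pics/t_%s.png"%sys.argv[1],t[...,::-1])
c0=np.array([.5517,.0917]);a=-.0895;Ri=np.array([[np.cos(a),np.sin(a)],[-np.sin(a),np.cos(a)]])
for nm,im in(("scene",s),("top",t)):
    h=cv2.cvtColor(im,cv2.COLOR_RGB2HSV);m=cv2.inRange(h,(10,110,90),(25,255,255))
    n,l,st,c=cv2.connectedComponentsWithStats(m)
    for i in range(1,n):
        if 4<st[i,4]<200:
            p=[ray(nm,c[i],z) for z in(.05,.13)];print(nm,c[i].round(1),st[i].tolist(),[(Ri@(q[:2]-c0)*1000).round(1).tolist() for q in p],p[1].round(4))
print(ctrl.get_state()['eef_pos'])
E
python3 m.py 7
```

```text
scene [168.4 151.8] [165, 151, 7, 3, 9] [[-24.4, 507.6], [-73.8, 340.3]] [0.5087 0.4373 0.13  ]
scene [158.8 154.2] [158, 153, 3, 4, 6] [[-44.1, 505.9], [-90.4, 338.9]] [0.492  0.4373 0.13  ]
scene [175.  153.2] [174, 152, 3, 3, 5] [[-15.5, 495.7], [-66.2, 330.2]] [0.5153 0.4265 0.13  ]
scene [279.  175.8] [277, 173, 5, 6, 27] [[116.6, 318.1], [45.5, 180.2]] [0.6131 0.2671 0.13  ]
scene [436.5 173.2] [434, 173, 6, 2, 6] [[376.0, 191.3], [264.7, 73.0]] [0.8219 0.1407 0.13  ]
scene [321.5 247.2] [320, 246, 4, 4, 8] [[65.2, 82.7], [2.0, -18.9]] [0.552  0.0727 0.13  ]
top [344.  244.5] [343, 243, 3, 4, 12] [[64.7, 76.6], [57.9, 80.3]] [0.6166 0.1666 0.13  ]
[0.6325666  0.27147097 0.19287159]
```

The thin cylinder's orange cap reads about 77 mm along the cradle in the top view, where a seated one should be, and 65 mm across. Together with the hard stop I felt, that means it is seated. Now the thick cylinder.

>>> {"api": "arm_command", "payload": {"steps": [60, 0, -0.6, 0.5, 0, 50, 0, 0, 0.6, 0, 50, 0, 0, 0.6, 0, 50, 0, 0, 0.6, 0, 50, 0, 0, 0.6, 0, 50, 0, 0, 0.36, 0, 50, 0, 0, 0, 0], "squeeze": 25}}

```text
time: 18.65
eef_pos: [0.6161, 0.2726, 0.1073]
tcp_rot: [0.738, 0.675, -0.003, -0.001]
contact_force: [-0.2, 0.8, 1.0]
opening: 0.499
finger_force: 0.0
```

>>> {"api": "arm_command", "payload": {"steps": [30, 0, 0, 0, 0, 25, 0, 0, 0, 0, 20, 0, 0, 0, 0, 15, 0, 0, 0, 0, 10, 0, 0, 0, 0, 0, 0, 0, 0, 0, 0, 0, 0, 0, 0, 0, 0, 0, 0, 0]}}

```text
time: 19.32
eef_pos: [0.6189, 0.2737, 0.1131]
tcp_rot: [0.738, 0.675, 0.001, 0.001]
contact_force: [2.2, 0.1, 4.4]
opening: 0.14
finger_force: 24.6
```

>>> {"api": "arm_command", "payload": {"steps": [0, 0, 0, 0.04, 0, 0, 0.42, 0, 0, 0, 0, 0.42, 0, -0.03, 0, 0, 0.42, 0, 0.05, 0, 0, 0.42, 0, 0.05, 0, 0, 0, 0, 0, 0]}}

```text
time: 19.82
eef_pos: [0.6224, 0.3174, 0.1107]
tcp_rot: [0.737, 0.675, 0.002, 0.0]
contact_force: [-0.1, 0.7, 7.2]
opening: 0.14
finger_force: 27.1
```

```bash
python3 m.py 8 | grep scene
```

```text
scene [165.7 151.8] [163, 151, 7, 3, 9] [[-29.1, 510.1], [-77.7, 342.4]] [0.5049 0.4397 0.13  ]
scene [157.2 154. ] [155, 153, 6, 4, 9] [[-46.5, 508.1], [-92.4, 340.7]] [0.4901 0.4393 0.13  ]
scene [175.  152.7] [172, 152, 7, 3, 9] [[-14.7, 497.9], [-65.5, 332.2]] [0.5161 0.4284 0.13  ]
scene [266.4 164.8] [266, 163, 2, 5, 9] [[116.7, 368.6], [45.5, 222.9]] [0.617  0.3096 0.13  ]
scene [439.2 174.1] [434, 173, 10, 4, 20] [[378.1, 186.0], [266.5, 68.4]] [0.8232 0.1361 0.13  ]
scene [429.2 174.6] [428, 174, 3, 2, 5] [[360.4, 193.1], [251.6, 74.5]] [0.8089 0.1434 0.13  ]
scene [433.3 175.4] [432, 174, 4, 3, 7] [[364.9, 187.0], [255.4, 69.3]] [0.8122 0.1379 0.13  ]
scene [321.5 247.2] [320, 246, 4, 4, 8] [[65.2, 82.7], [2.0, -18.9]] [0.552  0.0727 0.13  ]
```

```bash
python3 - <<'E'
import cv2
for k in("7","8"):
    g=cv2.imread(f"pics/s_{k}.png",0)
    for r in(195,210,225,240,246,250):print(k,r,g[r,230:312:3].tolist())
E
```

```text
7 195 [191, 188, 189, 190, 186, 191, 191, 192, 189, 192, 187, 191, 95, 40, 42, 40, 38, 40, 49, 70, 50, 148, 192, 188, 192, 191, 130, 99]
7 210 [187, 192, 190, 191, 192, 189, 186, 191, 191, 190, 191, 192, 183, 79, 90, 88, 87, 90, 83, 93, 86, 189, 189, 181, 184, 187, 191, 193]
7 225 [95, 98, 94, 100, 94, 97, 92, 99, 93, 93, 99, 95, 90, 84, 86, 87, 94, 92, 95, 98, 93, 95, 89, 172, 192, 190, 188, 190]
7 240 [93, 94, 94, 96, 94, 96, 100, 91, 95, 93, 92, 96, 91, 85, 91, 95, 95, 95, 98, 97, 91, 190, 189, 189, 191, 189, 190, 192]
7 246 [93, 98, 96, 120, 118, 134, 124, 96, 97, 95, 99, 94, 94, 89, 83, 68, 71, 70, 79, 91, 126, 191, 189, 192, 191, 192, 187, 189]
7 250 [182, 182, 177, 111, 108, 194, 138, 106, 98, 97, 98, 90, 89, 115, 169, 144, 108, 122, 184, 159, 127, 195, 190, 189, 191, 189, 192, 189]
8 195 [194, 195, 194, 193, 192, 196, 195, 196, 197, 192, 85, 89, 93, 121, 126, 126, 127, 116, 189, 193, 195, 193, 192, 194, 192, 196, 133, 103]
8 210 [98, 94, 95, 119, 182, 194, 191, 195, 195, 192, 190, 81, 105, 114, 120, 128, 128, 129, 116, 188, 194, 194, 194, 187, 186, 194, 197, 193]
8 225 [100, 93, 100, 93, 98, 96, 97, 100, 93, 95, 97, 97, 86, 104, 123, 125, 129, 127, 131, 118, 195, 191, 194, 192, 196, 195, 201, 193]
8 240 [184, 187, 191, 138, 97, 95, 96, 99, 98, 96, 95, 94, 96, 82, 84, 106, 110, 132, 135, 124, 177, 192, 192, 196, 194, 196, 193, 196]
8 246 [119, 96, 100, 95, 94, 92, 92, 187, 194, 177, 195, 194, 189, 102, 98, 97, 97, 94, 94, 116, 193, 196, 195, 195, 194, 194, 195, 196]
8 250 [99, 99, 96, 95, 106, 188, 193, 198, 194, 186, 193, 197, 194, 196, 190, 178, 170, 198, 203, 165, 129, 193, 193, 193, 194, 194, 193, 194]
```

The pixel rows show the foot has not moved and the barrel is leaning, so the tilt is working. I'll continue the arc.

>>> {"api": "arm_command", "payload": {"steps": [0, 0.41, 0, 0.11, 0, 0, 0.41, 0, 0.12, 0, 0, 0.38, 0, 0.18, 0, 0, 0.38, 0, 0.18, 0, 0, 0.34, 0, 0.25, 0, 0, 0.34, 0, 0.25, 0, 0, 0.3, 0, 0.3, 0, 0, 0.3, 0, 0.3, 0]}}

```text
time: 20.58
eef_pos: [0.628, 0.388, 0.066]
tcp_rot: [0.738, 0.675, 0.001, -0.0]
contact_force: [0.5, 3.3, 2.9]
opening: 0.139
finger_force: 31.9
```

>>> {"api": "arm_command", "payload": {"steps": [0, 0.24, 0, 0.35, 0, 0, 0.24, 0, 0.35, 0, 0, 0.17, 0, 0.38, 0, 0, 0.17, 0, 0.38, 0, 0, 0.1, 0, 0.3, 0, 0, 0, 0, 0, 0, 0, 0, 0, 0, 0]}}

```text
time: 21.17
eef_pos: [0.6287, 0.4081, 0.0203]
tcp_rot: [0.738, 0.675, -0.003, -0.0]
contact_force: [-0.1, -1.9, -1.3]
opening: 0.141
finger_force: 29.2
```

>>> {"api": "arm_command", "payload": {"steps": [0, 0.02, 0, 0.1, 0, 0, 0, 0, 0, 0, 0, 0, 0, 0, 0]}}

```text
time: 21.42
eef_pos: [0.6299, 0.4091, 0.02]
tcp_rot: [0.738, 0.675, -0.001, 0.0]
contact_force: [-0.9, -1.1, -1.9]
opening: 0.142
finger_force: 29.1
```

>>> {"api": "arm_command", "payload": {"steps": [0, 0, 0, 0.1, 0, 0, 0, 0, 0, 0, 0, 0, 0, 0, 0]}}

```text
time: 21.67
eef_pos: [0.6303, 0.4099, 0.0179]
tcp_rot: [0.738, 0.675, 0.0, 0.0]
contact_force: [0.6, -0.3, -0.9]
opening: 0.146
finger_force: 29.0
```

>>> {"api": "arm_command", "payload": {"steps": [0, 0, 0, 0.08, 0, 0, 0, 0, 0, 0, 0, 0, 0, 0, 0]}}

```text
time: 21.92
eef_pos: [0.6302, 0.4104, 0.0158]
tcp_rot: [0.738, 0.675, 0.001, -0.0]
contact_force: [0.4, 0.1, 0.2]
opening: 0.143
finger_force: 28.9
```

>>> {"api": "arm_command", "payload": {"steps": [0, 0, 0, 0.06, 0, 0, 0, 0, 0, 0, 0, 0, 0, 0, 0]}}

```text
time: 22.17
eef_pos: [0.6304, 0.4105, 0.0153]
tcp_rot: [0.738, 0.675, 0.001, 0.0]
contact_force: [-1.5, 0.7, 3.3]
opening: 0.143
finger_force: 29.3
```

>>> {"api": "arm_command", "payload": {"steps": [18, 0, 0, 0, 0, 22, 0, 0, 0, 0, 30, 0, 0, 0, 0, 45, 0, 0, 0, 0, 60, 0, 0, -0.5, 0, 75, 0, 0, -1, 0, 75, 0, 0, -0.6, 0, 75, 0, 0, 0, 0], "squeeze": 40}}

```text
time: 22.83
eef_pos: [0.6333, 0.4115, 0.0732]
tcp_rot: [0.738, 0.675, 0.005, 0.001]
contact_force: [0.2, 0.4, 1.0]
opening: 0.749
finger_force: 0.0
```

>>> {"api": "arm_command", "payload": {"steps": [75, -0.9, 0, 0, 0, 75, -0.9, 0, 0, 0, 75, -0.9, 0, 0, 0, 75, 0, 0, 0, 0]}}

```text
time: 23.17
eef_pos: [0.6237, 0.3392, 0.0659]
tcp_rot: [0.739, 0.674, -0.001, 0.0]
contact_force: [-0.4, 0.6, 0.0]
opening: 0.752
finger_force: 0.0
```

```bash
python3 m.py 9 | tail -1; python3 - <<'E'
import cv2
im=cv2.imread("pics/s_9.png")[140:320,170:400]
cv2.imwrite("pics/last.png",cv2.resize(im,None,fx=3.3,fy=3.3,interpolation=cv2.INTER_CUBIC))
E
```

```text
[0.62409862 0.34210579 0.0664671 ]
```

View pics/last.png

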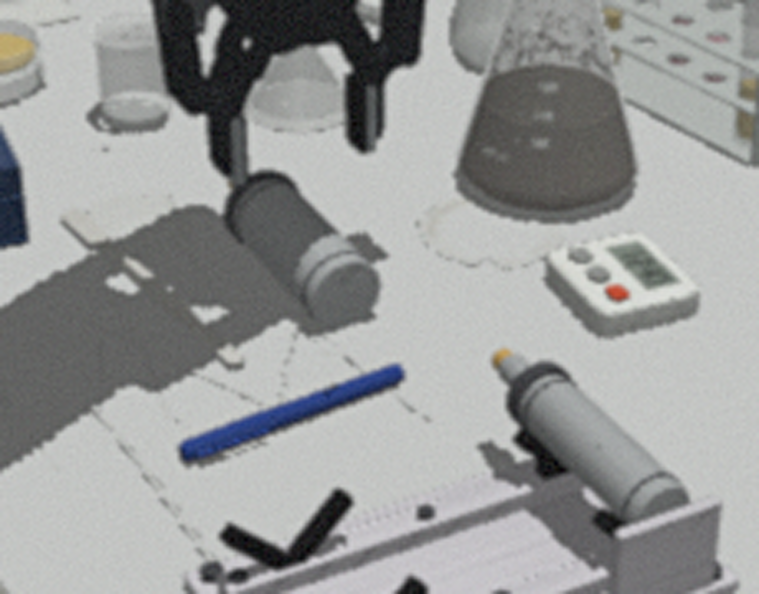

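The thin cylinder lies in the narrow Vs with its foot against the stop. The thick one lies flat with its foot disc centred at crop (345,288) and its collar at (262,195).

```bash
python3 - <<'E'
from h import *
f=ray("scene",(170+345/3.3-.3,140+288/3.3-.3),.020)
a=.0895;u=np.array([np.sin(a),np.cos(a),0]);c=f+u*.053;e=ctrl.get_state()['eef_pos'];d=c-e
print(f,c,e,(d[0]*np.sin(a)+d[1]*np.cos(a))/.025,(d[0]*np.cos(a)-d[1]*np.sin(a))/.025)
# yaw check: left/right silhouettes of barrel midline at collar ~ crop(262,195)
g=ray("scene",(170+262/3.3-.3,140+200/3.3-.3),.022);print(g-f,np.arctan2((g-f)[1],(g-f)[0])-(np.pi/2-a))
E
```

```text
[0.62130948 0.29632397 0.02      ] [0.62604665 0.34911184 0.02      ] [0.62409862 0.34210579 0.0664671 ] 0.2860851605143645 0.05256108988668315
[0.00896556 0.0971936  0.002     ] -0.002484017119906312
```

>>> {"api": "arm_command", "payload": {"steps": [75, 0.1, 0.05, 0.6, 0, 75, 0, 0, 0.6, 0, 75, 0, 0, 0.6, 0, 75, 0, 0, 0.5, 0, 75, 0, 0, 0.2, 0, 65, 0, 0, 0, 0, 55, 0, 0, 0, 0, 48, 0, 0, 0, 0], "squeeze": 50}}

```text
time: 23.93
eef_pos: [0.6261, 0.3454, 0.0047]
tcp_rot: [0.738, 0.675, 0.001, 0.0]
contact_force: [-0.2, -0.4, -0.4]
opening: 0.477
finger_force: 0.0
```

>>> {"api": "arm_command", "payload": {"steps": [40, 0, 0, 0, 0, 30, 0, 0, 0, 0, 20, 0, 0, 0, 0, 0, 0, 0, 0, 0, 0, 0, 0, 0, 0]}}

```text
time: 24.35
eef_pos: [0.6263, 0.3455, 0.0051]
tcp_rot: [0.738, 0.675, 0.001, 0.0]
contact_force: [0.1, -0.2, 2.4]
opening: 0.454
finger_force: 50.8
```

>>> {"api": "arm_command", "payload": {"steps": [0, 0, 0, -0.2, 0, 0, 0, 0, -0.4, 0, 0, 0, 0, -0.6, 0, 0, 0, 0, -0.6, 0, 0, 0, 0, -0.6, 0, 0, 0, 0, -0.6, 0, 0, 0, 0, -0.4, 0, 0, 0, 0, 0, 0]}}

```text
time: 25.02
eef_pos: [0.6278, 0.3461, 0.0941]
tcp_rot: [0.738, 0.675, 0.004, 0.001]
contact_force: [0.3, -0.0, -3.5]
opening: 0.451
finger_force: 50.7
```

>>> {"api": "arm_command", "payload": {"steps": [0, -0.3, -0.4, 0, 0, 0, -0.5, -0.6, 0, 0, 0, -0.5, -0.7, 0, 0, 0, -0.5, -0.7, 0, 0, 0, -0.6, -0.7, 0, 0, 0, -0.6, -0.7, 0, 0, 0, -0.5, -0.6, 0, 0, 0, -0.5, -0.28, 0, 0]}}

```text
time: 25.68
eef_pos: [0.4973, 0.2553, 0.0882]
tcp_rot: [0.738, 0.675, -0.001, -0.001]
contact_force: [-0.3, -0.2, -4.7]
opening: 0.455
finger_force: 51.0
```

>>> {"api": "arm_command", "payload": {"steps": [0, -0.7, 0, 0, 0, 0, -0.8, 0, 0, 0, 0, -0.9, 0, 0, 0, 0, -0.9, 0, 0, 0, 0, -0.9, 0, 0, 0, 0, -0.8, 0, 0, 0, 0, -0.6, 0, 0, 0, 0, -0.25, 0, 0, 0]}}

```text
time: 26.35
eef_pos: [0.4865, 0.1086, 0.0889]
tcp_rot: [0.738, 0.674, -0.0, -0.0]
contact_force: [0.7, 0.1, -3.7]
opening: 0.453
finger_force: 51.0
```

>>> {"api": "arm_command", "payload": {"steps": [0, 0, 0, 0, 0, 0, 0, 0, 0, 0, 0, 0, 0, 0.3, 0, 0, 0, 0, 0.4, 0, 0, 0, 0, 0.4, 0, 0, 0, 0, 0.3, 0, 0, 0, 0, 0, 0, 0, 0, 0, 0, 0]}}

```text
time: 27.02
eef_pos: [0.4862, 0.1105, 0.0528]
tcp_rot: [0.738, 0.675, -0.001, -0.001]
contact_force: [-0.4, -0.6, -4.5]
opening: 0.45
finger_force: 51.0
```

```bash
python3 m.py 10 | tail -1; python3 - <<'E'
from h import *
e=ctrl.get_state()['eef_pos'];a=-.0895;Ri=np.array([[np.cos(a),np.sin(a)],[-np.sin(a),np.cos(a)]])
print(Ri@(e[:2]-[.5517,.0917]))
g=cv2.imread("pics/s_10.png",0)
w=lambda x,y,z:np.r_[Ri.T@[x,y]+[.5517,.0917],z]
zc=e[2]+.0155
# profile along top of barrel and across foot face
print([ (y,int(g[tuple(np.round(proj("scene",[w(-.065,y/1000,zc+.02)])[0][::-1]).astype(int))])) for y in range(-62,-20,2)])
for y in(-42,-36,-30):print(y,[ (x,int(g[tuple(np.round(proj("scene",[w(x/1000,y/1000,zc)])[0][::-1]).astype(int))])) for x in range(-99,-30,3)])
E
```

```text
[0.48734004 0.110358   0.05413086]
[-0.06577003  0.01283079]
[(-62, 109), (-60, 111), (-58, 112), (-56, 110), (-54, 113), (-52, 117), (-50, 109), (-48, 136), (-46, 179), (-44, 187), (-42, 192), (-40, 178), (-38, 125), (-36, 130), (-34, 182), (-32, 188), (-30, 183), (-28, 189), (-26, 188), (-24, 190), (-22, 132)]
-42 [(-99, 111), (-96, 109), (-93, 102), (-90, 88), (-87, 108), (-84, 107), (-81, 105), (-78, 112), (-75, 108), (-72, 109), (-69, 113), (-66, 116), (-63, 112), (-60, 106), (-57, 112), (-54, 108), (-51, 109), (-48, 205), (-45, 216), (-42, 217), (-39, 218), (-36, 217), (-33, 212)]
-36 [(-99, 112), (-96, 116), (-93, 115), (-90, 74), (-87, 112), (-84, 131), (-81, 109), (-78, 108), (-75, 102), (-72, 100), (-69, 109), (-66, 113), (-63, 114), (-60, 111), (-57, 114), (-54, 110), (-51, 108), (-48, 112), (-45, 117), (-42, 120), (-39, 124), (-36, 123), (-33, 114)]
-30 [(-99, 110), (-96, 110), (-93, 114), (-90, 100), (-87, 96), (-84, 117), (-81, 150), (-78, 155), (-75, 137), (-72, 113), (-69, 107), (-66, 110), (-63, 109), (-60, 108), (-57, 114), (-54, 117), (-51, 125), (-48, 129), (-45, 138), (-42, 206), (-39, 165), (-36, 196), (-33, 208)]
```

>>> {"api": "arm_command", "payload": {"steps": [0, 0.2, 0.03, 0, 0, 0, 0, 0, 0.2, 0, 0, 0, 0, 0.2, 0, 0, 0, 0, 0.1, 0, 0, 0, 0, 0, 0, 0, 0, 0, 0, 0]}}

```text
time: 27.62
eef_pos: [0.4879, 0.1151, 0.0412]
tcp_rot: [0.738, 0.675, -0.0, -0.0]
contact_force: [-0.6, 0.1, -3.7]
opening: 0.451
finger_force: 51.0
```

>>> {"api": "arm_command", "payload": {"steps": [0, 0, 0, 0.06, 0, 0, 0, 0, 0, 0, 0, 0, 0, 0, 0]}}

```text
time: 27.87
eef_pos: [0.4883, 0.1151, 0.0401]
tcp_rot: [0.738, 0.675, 0.0, 0.0]
contact_force: [0.6, 0.5, -3.9]
opening: 0.449
finger_force: 51.0
```

>>> {"api": "arm_command", "payload": {"steps": [0, 0, 0, 0.06, 0, 0, 0, 0, 0, 0, 0, 0, 0, 0, 0]}}

```text
time: 28.12
eef_pos: [0.4882, 0.1151, 0.0385]
tcp_rot: [0.738, 0.675, -0.0, -0.0]
contact_force: [0.2, -0.8, -3.9]
opening: 0.454
finger_force: 51.0
```

>>> {"api": "arm_command", "payload": {"steps": [0, 0, 0, 0.06, 0, 0, 0, 0, 0, 0, 0, 0, 0, 0, 0]}}

```text
time: 28.37
eef_pos: [0.4881, 0.1151, 0.037]
tcp_rot: [0.738, 0.675, -0.0, -0.0]
contact_force: [0.4, 0.7, -3.5]
opening: 0.449
finger_force: 51.0
```

>>> {"api": "arm_command", "payload": {"steps": [0, 0, 0, 0.05, 0, 0, 0, 0, 0, 0, 0, 0, 0, 0, 0]}}

```text
time: 28.62
eef_pos: [0.4883, 0.1151, 0.0358]
tcp_rot: [0.738, 0.675, 0.0, 0.0]
contact_force: [0.2, 0.5, -4.5]
opening: 0.453
finger_force: 51.0
```

>>> {"api": "arm_command", "payload": {"steps": [0, 0, 0, 0.04, 0, 0, 0, 0, 0, 0, 0, 0, 0, 0, 0]}}

```text
time: 28.87
eef_pos: [0.4887, 0.1151, 0.0351]
tcp_rot: [0.738, 0.675, 0.0, 0.0]
contact_force: [0.3, -0.3, -1.5]
opening: 0.453
finger_force: 51.1
```

Contact with the V begins at about z = 0.035. I'll press slightly deeper, then push towards the stop.

>>> {"api": "arm_command", "payload": {"steps": [0, 0, 0, 0.05, 0, 0, 0, 0, 0, 0, 0, 0, 0, 0, 0]}}

```text
time: 29.12
eef_pos: [0.4891, 0.1152, 0.0343]
tcp_rot: [0.738, 0.675, 0.001, 0.001]
contact_force: [0.7, -0.4, 1.1]
opening: 0.453
finger_force: 51.6
```

>>> {"api": "arm_command", "payload": {"steps": [0, -0.1, 0, 0, 0, 0, -0.1, 0, 0, 0, 0, 0, 0, 0, 0]}}

```text
time: 29.37
eef_pos: [0.4887, 0.1102, 0.0343]
tcp_rot: [0.738, 0.675, 0.001, 0.001]
contact_force: [2.1, 3.1, 2.3]
opening: 0.455
finger_force: 51.6
```

>>> {"api": "arm_command", "payload": {"steps": [0, -0.08, 0, 0, 0, 0, 0, 0, 0, 0, 0, 0, 0, 0, 0]}}

```text
time: 29.62
eef_pos: [0.4885, 0.1082, 0.0342]
tcp_rot: [0.738, 0.675, 0.001, 0.001]
contact_force: [1.6, 3.3, 4.2]
opening: 0.449
finger_force: 51.6
```

>>> {"api": "arm_command", "payload": {"steps": [0, -0.08, 0, 0, 0, 0, 0, 0, 0, 0, 0, 0, 0, 0, 0]}}

```text
time: 29.87
eef_pos: [0.4884, 0.1063, 0.0342]
tcp_rot: [0.738, 0.675, 0.001, 0.001]
contact_force: [1.7, 3.8, 5.1]
opening: 0.452
finger_force: 51.7
```

>>> {"api": "arm_command", "payload": {"steps": [0, -0.08, 0, 0, 0, 0, 0, 0, 0, 0, 0, 0, 0, 0, 0]}}

```text
time: 30.12
eef_pos: [0.4883, 0.1045, 0.0342]
tcp_rot: [0.738, 0.675, 0.001, 0.001]
contact_force: [2.5, 4.5, 5.6]
opening: 0.452
finger_force: 51.7
```

>>> {"api": "arm_command", "payload": {"steps": [0, -0.06, 0, 0, 0, 0, 0, 0, 0, 0, 0, 0, 0, 0, 0]}}

```text
time: 30.37
eef_pos: [0.4883, 0.1045, 0.0342]
tcp_rot: [0.739, 0.674, 0.003, -0.0]
contact_force: [3.3, 11.6, 4.3]
opening: 0.453
finger_force: 51.7
```

The stop is found (11.6 N, no more travel). I'll ease off, release and retreat.

>>> {"api": "arm_command", "payload": {"steps": [0, 0.08, 0, 0, 0, 0, 0, 0, 0, 0, 48, 0, 0, 0, 0, 50, 0, 0, 0, 0, 55, 0, 0, 0, 0, 65, 0, 0, 0, 0, 75, 0, 0, 0, 0, 75, 0, 0, -0.2, 0]}}

```text
time: 31.03
eef_pos: [0.4852, 0.1045, 0.0369]
tcp_rot: [0.738, 0.675, -0.002, -0.002]
contact_force: [-0.0, -0.1, 0.1]
opening: 0.751
finger_force: 0.0
```

>>> {"api": "arm_command", "payload": {"steps": [75, 0, 0, -0.5, 0, 75, 0, 0, -1, 0, 75, 0, 0, -1, 0, 75, 0, 0, -1, 0, 75, 0, 0, -1, 0, 75, 0, 0, -1, 0, 75, 0.5, 0, -0.6, 0, 75, 1, 0, 0, 0]}}

```text
time: 31.7
eef_pos: [0.4929, 0.1411, 0.196]
tcp_rot: [0.739, 0.674, 0.003, 0.003]
contact_force: [0.2, 1.0, -0.0]
opening: 0.754
finger_force: 0.0
```

>>> {"api": "arm_command", "payload": {"steps": [75, 1, 0, 0, 0, 75, 1, 0, 0, 0, 75, 1, 0, 0, 0, 75, 1, 0, 0, 0, 75, 1, 0, 0, 0, 75, 1, 0, 0, 0, 75, 1, 0, 0, 0, 75, 0, 0, 0, 0]}}

```text
time: 32.37
eef_pos: [0.5056, 0.3195, 0.191]
tcp_rot: [0.737, 0.676, 0.0, -0.001]
contact_force: [-0.2, -0.7, -0.1]
opening: 0.747
finger_force: 0.0
```

```bash
python3 m.py 11; python3 - <<'E'
from h import *
a=-.0895;Rm=np.array([[np.cos(a),-np.sin(a)],[np.sin(a),np.cos(a)]]);g=cv2.imread("pics/s_11.png",0)
for x,z in((-.065,.069),(.065,.063)):print([(y,int(g[tuple(np.round(proj("scene",[np.r_[Rm@[x,y/1000]+[.5517,.0917],z]])[0][::-1]).astype(int))])) for y in range(-62,-20,2)])
E
```

```text
scene [156.2 154.2] [154, 153, 5, 3, 6] [[-48.5, 508.3], [-94.1, 340.9]] [0.4884 0.4397 0.13  ]
scene [321.5 247.2] [320, 246, 4, 4, 8] [[65.2, 82.7], [2.0, -18.9]] [0.552  0.0727 0.13  ]
scene [241.1 272. ] [239, 271, 6, 4, 10] [[-65.9, 83.1], [-108.8, -18.5]] [0.4417 0.083  0.13  ]
top [344.  244.3] [343, 242, 3, 5, 13] [[65.0, 76.6], [58.2, 80.4]] [0.6169 0.1665 0.13  ]
top [337.7 312.5] [336, 311, 4, 4, 14] [[-64.7, 77.4], [-59.7, 81.1]] [0.4995 0.1778 0.13  ]
[0.50558977 0.31661316 0.19069067]
[(-62, 94), (-60, 99), (-58, 98), (-56, 99), (-54, 96), (-52, 88), (-50, 104), (-48, 145), (-46, 150), (-44, 165), (-42, 165), (-40, 155), (-38, 118), (-36, 154), (-34, 166), (-32, 167), (-30, 164), (-28, 165), (-26, 161), (-24, 162), (-22, 164)]
[(-62, 177), (-60, 100), (-58, 93), (-56, 91), (-54, 97), (-52, 100), (-50, 110), (-48, 146), (-46, 162), (-44, 163), (-42, 156), (-40, 114), (-38, 129), (-36, 147), (-34, 162), (-32, 159), (-30, 160), (-28, 160), (-26, 157), (-24, 160), (-22, 159)]
```

Both cylinders read the same and match the seated position: caps at about 77 mm along and ±65 mm across, feet on the stops. I'll hand it in.

```bash
python3 -c "
from plant import ctrl
print(ctrl.sign_off())"
```

```text
the job is handed in; nothing more can be done
None
```

I laid the thick cylinder in the wide Vs and the thin one in the narrow Vs, each with its foot felt against the stop and its stem pointing away, and handed the job in at about 32 s; the hand-in returned no verdict.

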